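# Fill the tin carrier and lift it level

## Robot

A 7-joint arm with a two-finger parallel gripper is mounted at the origin on the work surface. World frame = base frame: x ahead of the robot, y to its left, z up, the work surface at z = 0. Lengths are in m, angles in rad, forces in N, time in s.
With the tool pointing down it reaches from about 0.425 to 0.825 m from the base axis. Payload 3.6 kg.
Tool frame: the origin (TCP) lies between the finger pads; the fingertips stand 17 mm ahead of it and the grasp point (between the pads) lies 2 mm behind it; z points along the fingers, y is the line along which they close (so a half turn about z gives the same grasp; the last joint's range is limited). The gripper opens to 93 mm and grips with 3 to 60 N. Pads are 15 mm wide; open, the fingers measure 128 mm over their backs; the gripper's body (75 mm by 188 mm) begins 65 mm behind the grasp point.
Start: joints at [1.081, 0.615, -0.013, 1.423, 0.008, 1.103, -0.04], TCP at [0.291, -0.581, 0.236] pointing down, gripper open.
Joint ranges: [-3.12, 3.12], [-0.3, 2.06], [-1.34, 1.32], [0.26, 2.42], [-1.36, 4.5], [0.01, 1.98], [-2.84, 2.84]. Speed limits (rad/s): [2.79, 2.79, 3.14, 3.14, 3.14, 3.14, 3.14].

## Interface

Orientations are given as [roll, pitch, yaw] about the fixed x, y, z axes, in that order (R = Rz(yaw) Ry(pitch) Rx(roll)).
In Python, from rig import env, cams gives the robot as it stands. The module is installed in compiled form; this text tells all that it offers.
- The arm moves only by the tool jog_arm, never from a script. Its argument "increments" is a list of rows, each a list of 7 numbers: the finger opening in mm, from 0 to 93, then the shift along the world's x, y, z in mm, then the turn, a rotation vector about the world's x, y, z in degrees. A call has 1 to 10 rows; each row shifts and turns the commanded pose from where the row before left it; what a row does not reach is not made up. A row lasts 1/12 s, in which the tool goes at most 41.7 mm and 7.16 degrees, less where a joint would pass 70% of its speed; a pose out of reach is approached as far as the arm can. A call is refused whole if a number of a shift passes 41.7 or a number of a turn 7.16, either way. A call with a gripper value outside its range is refused whole. The fingers move at their own pace and stop on an object; the grip force is fixed at half the most. Time passes only in rows, so rows that do not move let the fingers close. It gives the time, the measured TCP pose, the force, the opening and the grip force at its end, in the units of the state.
- env.get_obs(): the state, without advancing time (a new reading comes with each control period).
- cams.read_camera(name): name is "scene" or "top" or "wrist"; returns a dict with "frame" (384x512x3 uint8, red, green, blue), "depth" (384x512 float32, m along the optical axis (not along the pixel's ray), 0 where there is no reading), "fx", "fy", "cx", "cy" (pixels), "world_from_camera" (4x4, takes a point from camera to world coordinates); the wrist camera has in their place "T_tool_cam" (4x4, takes a point from camera to tool coordinates, whose origin is the TCP and whose axes are the flange's). Camera axes: x right, y down, z forward; pixel columns grow to the right and rows downward; lengths in m; the calibration is good to about 2 mm. A picture is of the moment at which its call begins: read the wrist's pose just before it.
- env.hand_in(): hands the job in; it is judged then, once.
Trained networks look in the newest picture that a camera, given by its name, has taken for a name from the list of things; names that differ only in an ending like _2 or _b are one class to them, and where a whole thing is asked for, a point or a joint stands for the part that bears it (a point fixed in the world has none). Each returns a list of dicts, best first, with "conf" (0 to 1); they miss things now and then, are a little off and sometimes report something else, mostly with a low value. They report only what shows in the picture. A call takes as long as a camera call. They do not tell look-alikes from the thing itself.
- cams.silhouettes(target, camera): "mask" (384x512 bool, what is visible of it) and "box" ([centre column, centre row, width, height] in pixels, round what is visible of it).
The state is a dict: "time_s": time; "q": joint angles; "dq": joint speeds; "tau": joint torques, N m; "position": TCP position; "eef_rot": TCP orientation; "ft_force": force on the tool from outside, world axes, zero at the start; "moment": the same for the moment, N m; "width": finger opening in m; "finger_force": force on a finger pad.
Only numpy, scipy, OpenCV 4.12 (cv2) and the standard library are available. Lean on these libraries where they do the work, as an engineer would, in place of code of your own. Each camera call takes 0.05 s, during which the arm holds its last target. There are 200 camera calls.

## Task

Complete the single layer of tins on the wooden carrier board: set the two tins from the table, upright, in its two empty places, each lengthwise just inside its edge of the board so that all four tins run round the upright handle in a pinwheel with the two already there. Then take the board by its handle, lift it about 10 cm straight up clear of the table, with all four tins still in place, and keep it level and still in the air: finish while holding it up, do not set it down. Leave the mill, the bowl and the mug alone.

Things in the scene. Friction and masses are not known exactly. Their poses are not given: they have to be found in the camera images.
- board: loose dark wooden carrier board, a flat slab 170 x 170 x 12 mm without a rim, mass about 340 g empty. Origin at the centre of its underside, z up. In its middle stands the handle, an upright flat paddle 34 mm wide (along the board's x), 16 mm thick (along y), its top 120 mm above the board's underside
- board_middle (a point): point on the handle's axis 60 mm above the board's underside; axes as the board's. In the full pinwheel the tins' centres lie, in these x and y, at (-31, 49) and (31, -49) mm (filled at the start, long sides along x) and at (49, 31) and (-49, -31) mm (empty, long sides go along y); the tins are then about 8 mm apart
- board_grip (a point): point on the handle's axis to grip at, 104 mm above the board's underside, 16 mm below the handle's top; axes as the board's; the faces to pinch look to its +y and -y
- place_far (a point): centre of one empty place, on the board's upper face (the underside of a tin comes here); axes as the board's; the tin's long side goes along this y axis (either way round)
- place_near (a point): centre of the other empty place, on the board's upper face; axes as the board's; the tin's long side goes along this y axis (either way round)
- tin_a_mid (a point): oblong metal tin 90 (its x axis, long) x 54 (y) x 45 mm high, closed, mass about 90 g. In the middle of its lid stands a wooden bar to grip it by: 24 mm long (along x), 14 mm thick (along y), 32 mm high, so the whole is 77 mm high. This point is at its centre, 38.5 mm above its underside; z axis up. Stands loose on the table; may go in either empty place
- tin_b_mid (a point): oblong metal tin 90 (its x axis, long) x 54 (y) x 45 mm high, closed, mass about 90 g. In the middle of its lid stands a wooden bar to grip it by: 24 mm long (along x), 14 mm thick (along y), 32 mm high, so the whole is 77 mm high. This point is at its centre, 38.5 mm above its underside; z axis up. Stands loose on the table; may go in either empty place
- tin_c_mid (a point): tin of the same kind and size, standing loose on the board at (-31, 49) mm, to be left there; this point is at its centre, 38.5 mm above its underside
- tin_d_mid (a point): tin of the same kind and size, standing loose on the board at (31, -49) mm, to be left there; this point is at its centre, 38.5 mm above its underside
- mill: white pepper mill, 58 mm across and 180 mm tall, origin at the centre of its foot; a bystander, leave alone
- bowl: orange bowl, 190 mm across and 75 mm high, origin at the centre of its foot; a bystander, leave alone
- mug: white mug, 80 mm across and 90 mm high, origin at the centre of its foot; a bystander, leave alone
Things that resemble listed ones, but are neither listed nor needed, are in the scene too. What is shaped like the part that bears tin_a_mid but red is not meant.

How it is judged:
On the way:
1. all four tins stand in the pinwheel on the board, let go, with the board still on the table ((((x of tin_a_mid in the frame of place_far between -0.015 and 0.015 m and y of tin_a_mid in the frame of place_far between -0.015 and 0.015 m and z of tin_a_mid in the frame of place_far between 0.033 and 0.044 m and angle between the x axis of tin_a_mid and the y axis of board_middle, either way round below 0.2 rad and angle between the z axis of tin_a_mid and the z axis of board_middle, either way round below 0.1 rad) and (x of tin_b_mid in the frame of place_near between -0.015 and 0.015 m and y of tin_b_mid in the frame of place_near between -0.015 and 0.015 m and z of tin_b_mid in the frame of place_near between 0.033 and 0.044 m and angle between the x axis of tin_b_mid and the y axis of board_middle, either way round below 0.2 rad and angle between the z axis of tin_b_mid and the z axis of board_middle, either way round below 0.1 rad)) or ((x of tin_b_mid in the frame of place_far between -0.015 and 0.015 m and y of tin_b_mid in the frame of place_far between -0.015 and 0.015 m and z of tin_b_mid in the frame of place_far between 0.033 and 0.044 m and angle between the x axis of tin_b_mid and the y axis of board_middle, either way round below 0.2 rad and angle between the z axis of tin_b_mid and the z axis of board_middle, either way round below 0.1 rad) and (x of tin_a_mid in the frame of place_near between -0.015 and 0.015 m and y of tin_a_mid in the frame of place_near between -0.015 and 0.015 m and z of tin_a_mid in the frame of place_near between 0.033 and 0.044 m and angle between the x axis of tin_a_mid and the y axis of board_middle, either way round below 0.2 rad and angle between the z axis of tin_a_mid and the z axis of board_middle, either way round below 0.1 rad))) and x of tin_c_mid in the frame of board_middle between -0.046 and -0.016 m and y of tin_c_mid in the frame of board_middle between 0.034 and 0.064 m and z of tin_c_mid in the frame of board_middle between -0.015 and -0.004 m and angle between the x axis of each of tin_c_mid, tin_d_mid and the x axis of board_middle, either way round below 0.2 rad and x of tin_d_mid in the frame of board_middle between 0.016 and 0.046 m and y of tin_d_mid in the frame of board_middle between -0.064 and -0.034 m and z of tin_d_mid in the frame of board_middle between -0.015 and -0.004 m and contact force between each of tin_a, tin_b, tin_c, tin_d and the fingers below 0.2 N and height (world z) of board below 0.006 m), for 0.2 s.
At the end, for the whole second after the job is handed in: The gripper holds the board more than 60 mm above the table, tilted under 0.1 rad and still (0.02 m/s, 0.15 rad/s); all four tins stand upright on it, each within 15 mm along each board axis and 0.2 rad of its place; nothing else carries the board ((((x of tin_a_mid in the frame of place_far between -0.015 and 0.015 m and y of tin_a_mid in the frame of place_far between -0.015 and 0.015 m and z of tin_a_mid in the frame of place_far between 0.033 and 0.044 m and angle between the x axis of tin_a_mid and the y axis of board_middle, either way round below 0.2 rad and angle between the z axis of tin_a_mid and the z axis of board_middle, either way round below 0.1 rad) and (x of tin_b_mid in the frame of place_near between -0.015 and 0.015 m and y of tin_b_mid in the frame of place_near between -0.015 and 0.015 m and z of tin_b_mid in the frame of place_near between 0.033 and 0.044 m and angle between the x axis of tin_b_mid and the y axis of board_middle, either way round below 0.2 rad and angle between the z axis of tin_b_mid and the z axis of board_middle, either way round below 0.1 rad)) or ((x of tin_b_mid in the frame of place_far between -0.015 and 0.015 m and y of tin_b_mid in the frame of place_far between -0.015 and 0.015 m and z of tin_b_mid in the frame of place_far between 0.033 and 0.044 m and angle between the x axis of tin_b_mid and the y axis of board_middle, either way round below 0.2 rad and angle between the z axis of tin_b_mid and the z axis of board_middle, either way round below 0.1 rad) and (x of tin_a_mid in the frame of place_near between -0.015 and 0.015 m and y of tin_a_mid in the frame of place_near between -0.015 and 0.015 m and z of tin_a_mid in the frame of place_near between 0.033 and 0.044 m and angle between the x axis of tin_a_mid and the y axis of board_middle, either way round below 0.2 rad and angle between the z axis of tin_a_mid and the z axis of board_middle, either way round below 0.1 rad))) and x of tin_c_mid in the frame of board_middle between -0.046 and -0.016 m and y of tin_c_mid in the frame of board_middle between 0.034 and 0.064 m and z of tin_c_mid in the frame of board_middle between -0.015 and -0.004 m and angle between the x axis of each of tin_c_mid, tin_d_mid and the x axis of board_middle, either way round below 0.2 rad and x of tin_d_mid in the frame of board_middle between 0.016 and 0.046 m and y of tin_d_mid in the frame of board_middle between -0.064 and -0.034 m and z of tin_d_mid in the frame of board_middle between -0.015 and -0.004 m and contact force between board and mill below 0.2 N and contact force between board and bowl below 0.2 N and contact force between board and mug below 0.2 N and height (world z) of board above 0.06 m and angle between board_middle's own z axis and vertical below 0.1 rad and contact force between board and the fingers above 1 N and linear speed of board below 0.02 m/s and angular speed of board below 0.15 rad/s); the arm keeps its last pose, push and grip.
It fails at once if the board is tilted by more than 0.25 rad (angle between board_middle's own z axis and vertical above 0.25 rad).
It fails at once if the mill is disturbed (moved more than 30 mm) (distance of mill from where it was at the start of the episode above 0.03 m).
It fails at once if the bowl is disturbed (moved more than 30 mm) (distance of bowl from where it was at the start of the episode above 0.03 m).
It fails at once if the mug is disturbed (moved more than 30 mm) (distance of mug from where it was at the start of the episode above 0.03 m).
It also fails if it takes over 70 s, if anything falls off the work surface, if the arm or the gripper's body presses on something with over 40 N, if the wrist force passes 120 N, or if a joint passes its speed limit or range.

## Working session

There is one attempt and no reset: what is moved stays moved. The work goes in short steps, Python scripts to look and compute and a tool call to move; the robot and the scene stay as the last step left them, time stands still between calls to the robot, and variables do not carry over. Pictures are saved under pics/ and viewed, at most 10 in all, crops included, and the job is handed in when it is done.

Besides the shell and the picture viewer there is one more tool, called as name(argument=value, ...) on one line, values as JSON. jog_arm: Moves the arm, as the interface text tells. Its arguments: {"type":"object","properties":{"increments":{"type":"array","items":{"type":"array","items":{"type":"number"}}}},"required":["increments"]}

```bash
mkdir -p pics; cat > h.py <<'E'
import numpy as np, cv2
from rig import env, cams
from scipy.spatial.transform import Rotation as R
def cloud(c,T=None):
    d=c["depth"]; v,u=np.mgrid[:384,:512]
    p=np.stack([(u-c["cx"])/c["fx"]*d,(v-c["cy"])/c["fy"]*d,d],-1)
    T=c["world_from_camera"] if T is None else T
    w=p@T[:3,:3].T+T[:3,3]; w[d<=0]=np.nan
    return w
E
python3 - <<'E'
from h import *
o=env.get_obs(); print(o["time_s"],o["position"],o["eef_rot"],o["width"])
fr=[]
for n in("scene","top"):
    c=cams.read_camera(n); np.savez(f"{n}.npz",**c); w=cloud(c); im=c["frame"][:,:,::-1].copy()
    for t in("tin_a_mid","board","mill","bowl","mug"):
        for r in cams.silhouettes(t,n):
            m=r["mask"]&np.isfinite(w[...,0]); p=w[m]
            if len(p)<5: continue
            print(n,t,round(r["conf"],2),np.round(r["box"]),"med",np.round(np.median(p,0),3),"zmax",round(np.percentile(p[:,2],98),3),"rgb",c["frame"][m].mean(0).round())
    fr.append(im)
cv2.imwrite("pics/a.png",cv2.resize(fr[0],(800,600)));cv2.imwrite("pics/b.png",cv2.resize(fr[1],(800,600)))
E
```

```text
0.0 [ 0.29043583 -0.58070391  0.23451436] [-3.13912848e+00  4.77220455e-05  4.63838075e-01] 0.09293973102655707
scene tin_a_mid 0.91 [131. 159.  34.  26.] med [ 0.775 -0.29   0.044] zmax 0.078 rgb [102.  44.  32.]
scene tin_a_mid 0.84 [169. 140.  21.  29.] med [ 0.647 -0.285  0.045] zmax 0.078 rgb [94. 82. 71.]
scene tin_a_mid 0.43 [432. 234.  46.  65.] med [0.424 0.431 0.097] zmax 0.179 rgb [116. 102.  88.]
scene board 0.63 [433. 234.  48.  65.] med [0.425 0.431 0.101] zmax 0.179 rgb [116. 102.  89.]
scene board 0.59 [256. 204.  85.  70.] med [0.618 0.059 0.013] zmax 0.12 rgb [68. 46. 33.]
scene board 0.48 [190. 216.  49.  51.] med [0.769 0.004 0.055] zmax 0.092 rgb [96. 86. 70.]
scene mill 0.96 [431. 235.  47.  64.] med [0.425 0.431 0.097] zmax 0.179 rgb [117. 102.  89.]
scene bowl 0.95 [378. 309. 100.  94.] med [0.601 0.447 0.031] zmax 0.077 rgb [127.  65.  29.]
scene mug 0.77 [189. 215.  48.  48.] med [0.77  0.003 0.057] zmax 0.092 rgb [97. 87. 71.]
top tin_a_mid 0.97 [391. 133.  36.  31.] med [ 0.761 -0.291  0.045] zmax 0.078 rgb [121.  31.  25.]
top tin_a_mid 0.92 [397. 177.  39.  38.] med [ 0.635 -0.293  0.045] zmax 0.078 rgb [101.  88.  81.]
top board 0.7 [272. 198.  60.  64.] med [0.574 0.053 0.013] zmax 0.119 rgb [68. 44. 31.]
top mill 0.91 [129. 262.  41.  30.] med [0.407 0.412 0.133] zmax 0.179 rgb [109.  95.  86.]
top bowl 0.7 [127. 183.  71.  66.] med [0.63  0.471 0.029] zmax 0.076 rgb [126.  61.  16.]
top mug 0.63 [292. 131.  34.  36.] med [ 0.779 -0.012  0.04 ] zmax 0.092 rgb [85. 77. 67.]
```

View pics/a.png

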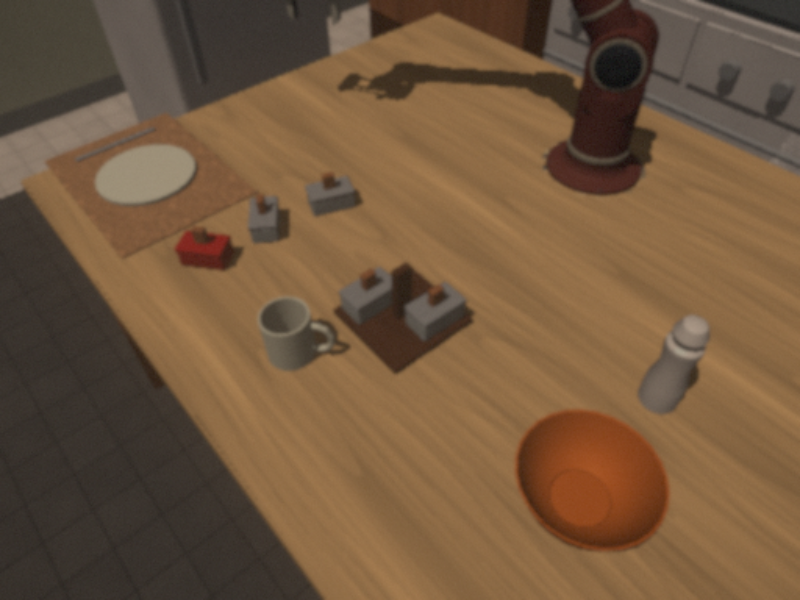

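View pics/b.png

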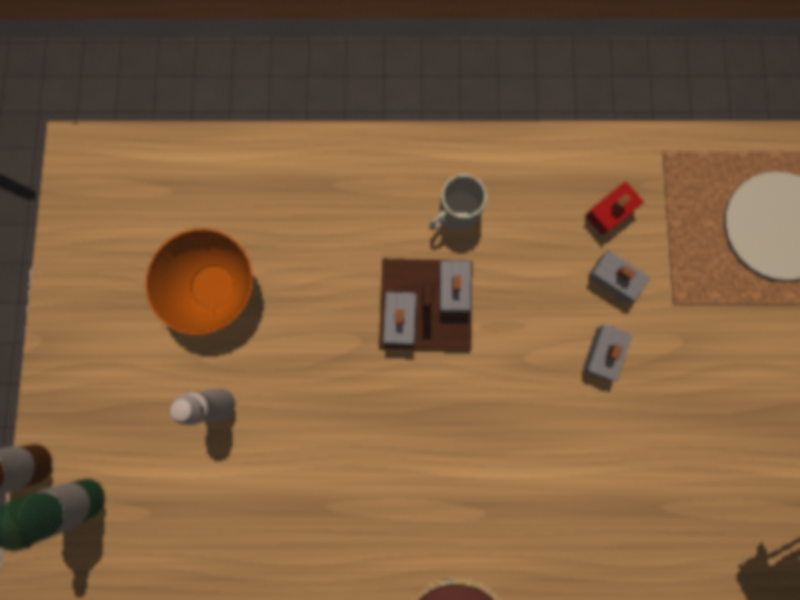

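Scene view: the grey tins are at (263,218) and (330,193), the red look-alike at (205,249). The board is at (403,315), with two tins and the handle on it. In the top view the grey tins are at (619,277) and (608,354), and the red one at (615,208). The mug is at (462,197), the bowl at (200,282) and the mill at (200,405).

Candidates in the top view: grey (619,277), grey (608,354), red (615,208, rejected), and the tins on the board at (456,285) and (400,318), which stay. I choose the two loose grey ones.

```bash
cat >> h.py <<'E'
def rect(p):
    (c,s,a)=cv2.minAreaRect((p[:,:2]*1000).astype(np.float32))
    if s[0]<s[1]: s=s[::-1]; a+=90
    return np.round(c,1),np.round(s,1),round((a+90)%180-90,1)
def near(w,xy,r,z0,z1):
    p=w.reshape(-1,3); p=p[np.isfinite(p[:,0])]
    return p[(np.hypot(p[:,0]-xy[0],p[:,1]-xy[1])<r)&(p[:,2]>z0)&(p[:,2]<z1)]
E
python3 - <<'E'
from h import *
W={n:cloud(dict(np.load(n+".npz"))) for n in("scene","top")}
t=W["top"]
for px in((619,277),(608,354),(456,285),(400,318),(427,310)):
    u,v=int(px[0]*.64),int(px[1]*.64); xy=t[v,u,:2]
    print("==",px,t[v,u].round(3))
    for n,w in W.items():
        lid=near(w,xy,.06,.038 if px[0]>500 else .05,.05 if px[0]>500 else .062); bar=near(w,xy,.03,.071 if px[0]>500 else .083,.083 if px[0]>500 else .095)
        for k,p in(("lid",lid),("bar",bar)):
            if len(p)>3: print(n,k,len(p),rect(p),p[:,2].mean().round(4))
for n,w in W.items():
    p=near(w,(.6,.06),.15,.006,.1); print(n,"board",len(p),rect(p)); p=near(w,(.6,.06),.15,.112,.13); print(n,"handle",len(p),rect(p),p[:,2].mean())
im=cv2.imread("pics/b.png")
cv2.imwrite("pics/c.png",cv2.resize(im[160:420,560:700],None,fx=2.2,fy=2.2))
E
```

```text
== (619, 277) [ 0.634 -0.293  0.051]
scene lid 315 (array([ 640.2, -301.8]), array([94.5, 53.4]), 56.9) 0.0455
scene bar 35 (array([ 640.1, -301.2]), array([26.3, 14.8]), 56.4) 0.0766
top lid 534 (array([ 637.6, -299.8]), array([90.8, 55.1]), 54.8) 0.0453
top bar 51 (array([ 636.6, -298.7]), array([24.2, 13.3]), 54.4) 0.0772
== (608, 354) [ 0.497 -0.265  0.057]
scene lid 313 (array([ 501.5, -272.7]), array([90.1, 56.9]), -19.9) 0.0454
scene bar 37 (array([ 501.4, -274.1]), array([23.8, 14.8]), -27.0) 0.0768
top lid 563 (array([ 498.9, -271.4]), array([90. , 54.4]), -21.4) 0.0454
top bar 51 (array([ 498.2, -271.3]), array([23.2, 15.4]), -26.7) 0.0771
== (456, 285) [0.613 0.004 0.09 ]
scene lid 475 (array([620.6,  14.1]), array([89.2, 88.8]), 87.8) 0.0574
scene bar 50 (array([619.3,  -0.7]), array([23.5, 16.2]), -1.8) 0.0888
top lid 543 (array([617.3,   1. ]), array([88. , 50.5]), -0.6) 0.0573
top bar 45 (array([616.3,   0.9]), array([22.4, 11.2]), 0.2) 0.0889
== (400, 318) [0.556 0.097 0.091]
scene lid 521 (array([560.8,  91.1]), array([90.7, 69.6]), -1.5) 0.0574
scene bar 54 (array([560.2,  98.7]), array([25.1, 14.9]), -0.3) 0.0889
top lid 579 (array([558.3,  94.4]), array([89.2, 67.4]), -3.7) 0.0571
top bar 44 (array([559.1, 100.2]), array([21.9, 10.8]), 0.2) 0.0892
== (427, 310) [0.572 0.052 0.068]
scene lid 397 (array([582.1,  58.8]), array([119.3,  85.7]), -54.6) 0.0575
scene bar 30 (array([589.1,  57.3]), array([24.3,  3.8]), -0.3) 0.0897
top lid 469 (array([581.3,  57.8]), array([118.8,  84.1]), -56.3) 0.0573
top bar 5 (array([573.1,  55. ]), array([11. ,  1.4]), 78.3) 0.0891
scene board 3689 (array([626. ,  50.6]), array([240.5, 170.6]), -1.0)
scene handle 86 (array([592.2,  51.3]), array([33.5, 16.9]), -6.1) 0.11916949683563094
top board 3481 (array([593.4,  50.9]), array([257.7, 228.3]), 23.3)
top handle 82 (array([589.9,  52.8]), array([31.8, 15.7]), -0.1) 0.11928027157023113
```

View pics/c.png

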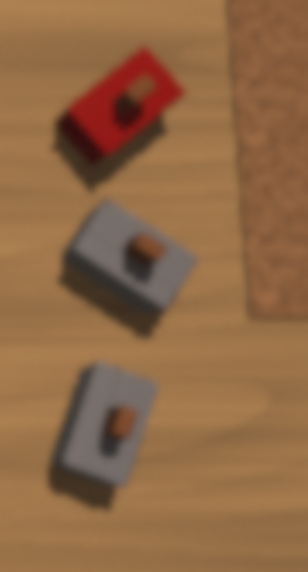

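The crop shows the two grey tins, at (130,255) and (108,425), and the red look-alike above them at (125,105). The targets are confirmed, so I move over the first grey tin.

jog_arm(increments=[[60,27,22,0,0,0,3],[60,27,22,0,0,0,3],[60,27,22,0,0,0,3],[60,27,22,0,0,0,3],[60,27,22,0,0,0,3],[60,27,22,0,0,0,3],[60,27,22,0,0,0,3],[60,27,22,0,0,0,3],[60,27,22,0,0,0,3],[60,27,22,0,0,0,2]])

```text
time_s: 1.43
position: [0.5619, -0.3602, 0.2359]
eef_rot: [3.141, 0.0, 0.972]
ft_force: [-0.4, -1.4, -0.0]
width: 0.06
finger_force: 0.0
```

jog_arm(increments=[[60,26,20,0,0,0,0],[60,26,20,0,0,0,0],[60,26,20,0,0,0,0],[60,0,0,0,0,0,0],[60,0,0,0,0,0,0]])

```text
time_s: 1.85
position: [0.6405, -0.2981, 0.235]
eef_rot: [-3.141, -0.002, 0.975]
ft_force: [-0.1, -1.4, 0.4]
width: 0.0601
finger_force: 0.0
```

```bash
cat >> h.py <<'E'
def wrist():
    o=env.get_obs(); c=cams.read_camera("wrist")
    T=np.eye(4); T[:3,:3]=R.from_euler("xyz",o["eef_rot"]).as_matrix(); T[:3,3]=o["position"]
    T=T@c["T_tool_cam"]; return o,c,cloud(c,T)
def st(o): print("t",round(o["time_s"],2),"pos",(o["position"]*1000).round(1),"rpy",np.degrees(o["eef_rot"]).round(1),"w",round(o["width"]*1000,1),"F",o["ft_force"].round(1))
E
python3 - <<'E'
from h import *
o,c,w=wrist(); st(o)
cv2.imwrite("pics/d.png",c["frame"][:,:,::-1])
for xy in((.6386,-.3004),(.4999,-.2723)):
    for z0,z1 in((.038,.052),(.07,.085)):
        p=near(w,xy,.058,z0,z1)
        if len(p)>5: print(len(p),rect(p),p[:,2].mean())
E
```

```text
t 1.85 pos [ 640.5 -298.1  235. ] rpy [-1.80e+02 -1.00e-01  5.59e+01] w 60.1 F [-0.1 -1.4  0.4]
2967 (array([ 637.5, -301.5]), array([89.5, 54. ]), 55.6) 0.04562124546127319
282 (array([ 637.5, -301.4]), array([23.4, 13.3]), 55.8) 0.07737598834214343
1993 (array([ 499.1, -274.2]), array([89.7, 54. ]), -20.8) 0.04564051124876772
194 (array([ 499.3, -274.4]), array([23.6, 14.1]), -21.3) 0.0762648916532383
```

View pics/d.png

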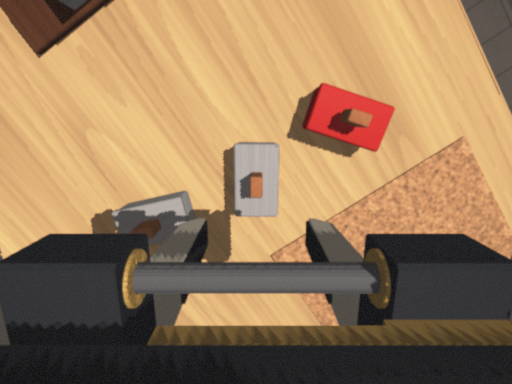

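The wrist view shows the grey tin at (256,180) below and the red one at (350,117), so I have the right tin. Descend.

jog_arm(increments=[[50,-3,-3,-25,0,0,0],[50,0,0,-25,0,0,0],[50,0,0,-25,0,0,0],[50,0,0,-25,0,0,0],[50,0,0,-20,0,0,0],[50,0,0,-20,0,0,0],[50,0,0,-15,0,0,0],[50,0,0,-14,0,0,0],[50,0,0,0,0,0,0],[50,0,0,0,0,0,0]])

```text
time_s: 2.73
position: [0.6348, -0.3056, 0.0664]
eef_rot: [-3.141, 0.001, 0.968]
ft_force: [0.2, -0.1, -0.4]
width: 0.05
finger_force: 0.0
```

jog_arm(increments=[[0,0,0,0,0,0,0],[0,0,0,0,0,0,0],[0,0,0,0,0,0,0],[0,0,0,0,0,0,0],[0,0,0,0,0,0,0],[0,0,0,0,0,0,0]])

```text
time_s: 3.23
position: [0.6359, -0.3043, 0.067]
eef_rot: [3.141, -0.0, 0.97]
ft_force: [0.1, -0.4, -0.5]
width: 0.0146
finger_force: 0.0
```

jog_arm(increments=[[0,0,0,0,0,0,0],[0,0,0,0,0,0,0],[0,0,0,5,0,0,0],[0,0,0,15,0,0,0],[0,0,0,25,0,0,0],[0,0,0,30,0,0,0],[0,0,0,30,0,0,0],[0,0,0,0,0,0,0]])

```text
time_s: 3.9
position: [0.6396, -0.3058, 0.1794]
eef_rot: [3.128, -0.003, 0.97]
ft_force: [-0.2, 0.8, 0.9]
width: 0.0138
finger_force: 30.0
```

jog_arm(increments=[[0,0,10,20,0,0,3.4],[0,-5,20,20,0,0,3.4],[0,-5,25,20,0,0,3.4],[0,-5,25,10,0,0,3.4],[0,-10,25,0,0,0,3.4],[0,-10,25,0,0,0,3.4],[0,-5,25,0,0,0,3.4],[0,-5,20,0,0,0,3.4],[0,-5,15,0,0,0,3.4],[0,0,10,0,0,0,3.4]])

```text
time_s: 4.73
position: [0.5846, -0.1016, 0.2417]
eef_rot: [-3.14, -0.001, 1.569]
ft_force: [1.0, -0.9, -0.3]
width: 0.0135
finger_force: 30.0
```

jog_arm(increments=[[0,0,0,0,0,0,0],[0,0,0,0,0,0,0],[0,0,0,0,0,0,0]])

```text
time_s: 4.98
position: [0.5857, -0.1058, 0.2414]
eef_rot: [-3.141, 0.001, 1.561]
ft_force: [0.3, 0.5, -1.2]
width: 0.014
finger_force: 30.0
```

```bash
cat >> h.py <<'E'
def look(w):
    for n,xy,r,z0,z1 in(("handle",(.59,.05),.03,.112,.13),("barc",(.5595,.099),.03,.08,.1),("bard",(.618,0),.03,.08,.1),("barF",(.639,.082),.03,.08,.1),("barN",(.541,.02),.03,.08,.1)):
        p=near(w,xy,r,z0,z1)
        if len(p)>8: print(n,len(p),rect(p),p[:,2].mean().round(4))
    p=near(w,(.59,.05),.125,.006,.018); print("slab",len(p),rect(p))
E
python3 - <<'E'
from h import *
o,c,w=wrist(); st(o); look(w)
cv2.imwrite("pics/e.png",c["frame"][:,:,::-1])
# held tin
p=w.reshape(-1,3); t=o["position"]
q=p[np.isfinite(p[:,0])&(np.hypot(p[:,0]-t[0],p[:,1]-t[1])<.06)&(abs(p[:,2]-(t[2]-.0215))<.008)]
print("held lid",len(q),rect(q),q[:,2].mean()-t[2])
E
```

```text
t 4.98 pos [ 585.7 -105.8  241.4] rpy [-1.80e+02  1.00e-01  8.94e+01] w 14.0 F [ 0.3  0.5 -1.2]
handle 877 (array([589.5,  50.1]), array([33.4, 15.2]), -1.8) 0.1196
bard 384 (array([617.2,  -0.9]), array([24. , 13.7]), -1.0) 0.0892
slab 9103 (array([589. ,  31.1]), array([170.5, 130.9]), -1.1)
held lid 5959 (array([585.6, -83.3]), array([54.3, 52.3]), -0.8) -0.021264835650060737
```

View pics/e.png

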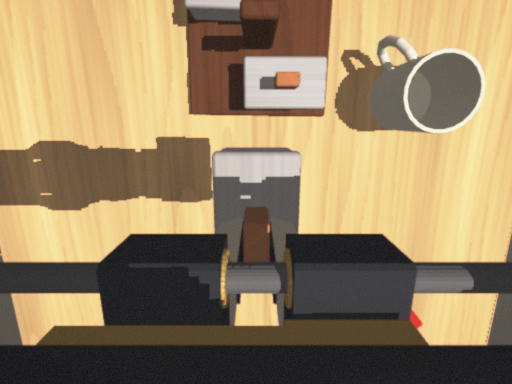

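The wrist view shows the held tin upright, its lid at (256,195). On the board, tin d is at (285,82) and the handle at (262,10), and the mug is at (430,92). The far place works out at (639,80) mm, so move there.

jog_arm(increments=[[0,3,10,0,0,0,0],[0,6,20,0,0,0,0],[0,6,25,0,0,0,0],[0,8,25,0,0,0,0],[0,8,25,0,0,0,0],[0,8,25,0,0,0,0],[0,6,25,0,0,0,0],[0,5,17,0,0,0,0],[0,3,10,0,0,0,0],[0,0,0,0,0,0,0]])

```text
time_s: 5.87
position: [0.639, 0.0815, 0.2414]
eef_rot: [-3.142, -0.003, 1.567]
ft_force: [-0.2, 0.7, -1.1]
width: 0.014
finger_force: 30.0
```

jog_arm(increments=[[0,0,0,-20,0,0,0],[0,0,0,-25,0,0,0],[0,0,0,-25,0,0,0],[0,0,0,-20,0,0,0],[0,0,0,-15,0,0,0],[0,0,0,-10,0,0,0],[0,0,0,0,0,0,0],[0,0,0,0,0,0,0],[0,0,0,0,0,0,0]])

```text
time_s: 6.62
position: [0.6397, 0.0773, 0.1279]
eef_rot: [3.139, -0.0, 1.562]
ft_force: [-0.1, -0.3, -0.2]
width: 0.0135
finger_force: 30.0
```

```bash
python3 - <<'E'
from h import *
o,c,w=wrist(); st(o); look(w)
t=o["position"]; q=near(w,t[:2],.06,t[2]-.03,t[2]-.0135); print("held",rect(q),q[:,:2].min(0),q[:,:2].max(0))
E
```

```text
t 6.62 pos [639.7  77.3 127.9] rpy [179.9  -0.   89.5] w 13.5 F [-0.1 -0.3 -0.2]
barc 854 (array([559.3,  98.9]), array([24.1, 14.4]), -2.9) 0.0886
bard 185 (array([6.263e+02, 1.000e-01]), array([14. ,  6.7]), 88.1) 0.0879
slab 4287 (array([590.7,  80.6]), array([169.4, 110.6]), -1.4)
held (array([639.6,  99.8]), array([54.2, 52.1]), -0.5) [0.61236225 0.07354121] [0.66672685 0.12604636]
```

jog_arm(increments=[[0,0,-1,-12,0,0,0],[0,0,0,-12,0,0,0],[0,0,0,-10,0,0,0],[0,0,0,-6,0,0,0],[0,0,0,-4,0,0,0],[0,0,0,-2,0,0,0],[0,0,0,-1,0,0,0],[0,0,0,0,0,0,0],[0,0,0,0,0,0,0],[0,0,0,0,0,0,0]])

```text
time_s: 7.5
position: [0.6392, 0.0768, 0.0802]
eef_rot: [3.141, -0.0, 1.563]
ft_force: [0.3, -0.1, -1.0]
width: 0.0139
finger_force: 30.0
```

jog_arm(increments=[[0,0,0,-1,0,0,0],[0,0,0,0,0,0,0],[20,0,0,0,0,0,0],[30,0,0,0,0,0,0],[40,0,0,0,0,0,0],[40,0,0,0,0,0,0],[40,0,0,0,0,0,0]])

```text
time_s: 8.08
position: [0.6388, 0.0767, 0.0787]
eef_rot: [3.142, -0.0, 1.563]
ft_force: [0.5, 0.1, -0.5]
width: 0.0388
finger_force: 0.0
```

jog_arm(increments=[[40,0,0,8,0,0,0],[40,0,0,15,0,0,0],[40,0,0,20,0,0,0],[40,0,0,25,0,0,0],[40,0,0,30,0,0,0],[50,0,-15,30,0,0,0],[50,-10,-25,25,0,0,0],[50,-10,-30,0,0,0,0],[50,-10,-30,0,0,0,0],[50,-10,-30,0,0,0,0]])

```text
time_s: 8.92
position: [0.5985, -0.0543, 0.2332]
eef_rot: [3.139, 0.0, 1.564]
ft_force: [0.1, -0.2, 0.3]
width: 0.0503
finger_force: 0.0
```

```bash
python3 - <<'E'
from h import *
o,c,w=wrist(); st(o); look(w)
E
```

```text
t 8.92 pos [598.5 -54.3 233.2] rpy [179.9   0.   89.6] w 50.3 F [ 0.1 -0.2  0.3]
handle 786 (array([589.6,  50.8]), array([33.6, 16.1]), -1.0) 0.1198
barc 503 (array([559. ,  98.1]), array([24. , 13.9]), 0.5) 0.0888
bard 352 (array([ 6.173e+02, -6.000e-01]), array([23.9, 13.9]), -0.3) 0.0894
barF 457 (array([638.4,  79.7]), array([23.9, 14.2]), 89.1) 0.0889
slab 6199 (array([589.6,  50.1]), array([170.4, 168.9]), -1.4)
```

Tin 1 is in place to within 1–2 mm. Next, the second tin.

jog_arm(increments=[[50,-5,-12,0,0,0,6.9],[50,-10,-22,0,0,0,6.9],[50,-10,-24,0,0,0,7],[50,-12,-26,0,0,0,7],[50,-12,-26,0,0,0,7],[50,-12,-26,0,0,0,7],[50,-12,-26,0,0,0,7],[50,-10,-24,0,0,0,7],[50,-10,-22,0,0,0,7],[50,-6,-12,0,0,0,6.6]])

```text
time_s: 9.8
position: [0.4981, -0.2772, 0.2319]
eef_rot: [-3.139, -0.0, 2.776]
ft_force: [-0.4, 0.4, 0.7]
width: 0.0498
finger_force: 0.0
```

jog_arm(increments=[[50,0,0,0,0,0,0],[50,0,0,0,0,0,0],[50,0,0,0,0,0,0],[50,0,0,0,0,0,0]])

```text
time_s: 10.13
position: [0.5008, -0.2712, 0.2322]
eef_rot: [3.141, 0.001, 2.776]
ft_force: [-0.2, 0.3, -0.1]
width: 0.0501
finger_force: 0.0
```

```bash
python3 - <<'E'
from h import *
o,c,w=wrist(); st(o)
for z0,z1 in((.038,.052),(.07,.085)):
    p=near(w,(.4995,-.2743),.055,z0,z1)
    if len(p)>5: print(len(p),rect(p),p[:,2].mean())
E
```

```text
t 10.13 pos [ 500.8 -271.2  232.2] rpy [179.9   0.  159.1] w 50.1 F [-0.2  0.3 -0.1]
3042 (array([ 499.2, -273.3]), array([90.3, 54.1]), -21.1) 0.04558387669252253
283 (array([ 498.5, -272.9]), array([23.2, 13.1]), -20.7) 0.07749239661084263
```

jog_arm(increments=[[50,-1,-2,-25,0,0,0],[50,0,0,-25,0,0,0],[50,0,0,-25,0,0,0],[50,0,0,-25,0,0,0],[50,0,0,-20,0,0,0],[50,0,0,-20,0,0,0],[50,0,0,-14,0,0,0],[50,0,0,-12,0,0,0],[50,0,0,0,0,0,0],[50,0,0,0,0,0,0]])

```text
time_s: 11.02
position: [0.4992, -0.2745, 0.0656]
eef_rot: [3.141, -0.0, 2.776]
ft_force: [0.5, 0.2, 1.0]
width: 0.05
finger_force: 0.0
```

jog_arm(increments=[[0,0,0,0,0,0,0],[0,0,0,0,0,0,0],[0,0,0,0,0,0,0],[0,0,0,0,0,0,0],[0,0,0,0,0,0,0],[0,0,0,0,0,0,0],[0,0,0,0,0,0,0],[0,0,0,0,0,0,0]])

```text
time_s: 11.68
position: [0.4985, -0.2753, 0.0655]
eef_rot: [-3.141, -0.001, 2.775]
ft_force: [0.4, 0.1, -0.2]
width: 0.0134
finger_force: 30.0
```

jog_arm(increments=[[0,0,0,5,0,0,0],[0,0,0,15,0,0,0],[0,0,0,25,0,0,0],[0,0,0,30,0,0,0],[0,0,0,30,0,0,0],[0,0,0,30,0,0,0],[0,0,0,25,0,0,0],[0,0,0,15,0,0,0]])

```text
time_s: 12.35
position: [0.4998, -0.2753, 0.2441]
eef_rot: [-3.141, 0.005, 2.775]
ft_force: [-0.1, 0.5, -0.8]
width: 0.014
finger_force: 30.0
```

jog_arm(increments=[[0,2,12,0,0,0,-7],[0,4,20,0,0,0,-7],[0,4,25,0,0,0,-7],[0,4,25,0,0,0,-7],[0,4,25,0,0,0,-7],[0,4,25,0,0,0,-7],[0,4,20,0,0,0,-7],[0,4,15,0,0,0,-7],[0,4,10,0,0,0,-7],[0,4,5,0,0,0,-7]])

```text
time_s: 13.18
position: [0.5367, -0.0905, 0.241]
eef_rot: [-3.141, -0.001, 1.551]
ft_force: [0.4, -0.3, -1.9]
width: 0.0139
finger_force: 30.0
```

jog_arm(increments=[[0,2,10,0,0,0,0],[0,1,20,0,0,0,0],[0,0,25,0,0,0,0],[0,0,25,0,0,0,0],[0,0,20,0,0,0,0],[0,0,12,0,0,0,0],[0,0,0,0,0,0,0],[0,0,0,0,0,0,0],[0,0,0,0,0,0,0]])

```text
time_s: 13.93
position: [0.5398, 0.0166, 0.2405]
eef_rot: [-3.141, 0.002, 1.551]
ft_force: [0.2, -0.0, -1.6]
width: 0.0134
finger_force: 30.0
```

```bash
cat > k.py <<'E'
from h import *
o,c,w=wrist(); st(o); look(w)
t=o["position"]; q=near(w,t[:2],.06,t[2]-.03,t[2]-.0135); print("held",rect(q),q[:,2].mean()-t[2],q[:,:2].min(0),q[:,:2].max(0))
E
python3 k.py
```

```text
t 13.93 pos [539.8  16.6 240.5] rpy [-1.80e+02  1.00e-01  8.89e+01] w 13.4 F [ 0.2 -0.  -1.6]
handle 566 (array([589.6,  51.2]), array([33.9, 15.7]), -1.4) 0.1197
barc 348 (array([559. ,  98.7]), array([23.6, 13.8]), -3.6) 0.0895
bard 328 (array([ 6.17e+02, -4.00e-01]), array([23.6, 14.4]), -0.5) 0.0885
barF 390 (array([638.1,  80. ]), array([23.9, 14.1]), 88.6) 0.0887
slab 2566 (array([590. ,  78.4]), array([169.6, 114.2]), -1.0)
held (array([539.9,  38.1]), array([54.2, 47.6]), -1.1) -0.01982986828960448 [0.51237461 0.01380393] [0.56713047 0.06215713]
```

jog_arm(increments=[[0,0,3,-15,0,0,0],[0,0,0,-25,0,0,0],[0,0,0,-25,0,0,0],[0,0,0,-25,0,0,0],[0,0,0,-20,0,0,0],[0,0,0,-10,0,0,0],[0,0,0,-5,0,0,0],[0,0,0,0,0,0,0],[0,0,0,0,0,0,0],[0,0,0,0,0,0,0]])

```text
time_s: 14.82
position: [0.5408, 0.0216, 0.1169]
eef_rot: [3.139, -0.0, 1.553]
ft_force: [1.0, 0.4, -0.9]
width: 0.0138
finger_force: 30.0
```

```bash
python3 k.py
```

```text
t 14.82 pos [540.8  21.6 116.9] rpy [179.8  -0.   89. ] w 13.8 F [ 1.   0.4 -0.9]
handle 1918 (array([588.9,  51.4]), array([33.2, 16.1]), -1.3) 0.1196
barc 1000 (array([558.8,  98.9]), array([24.1, 14. ]), -2.5) 0.0895
barF 1161 (array([637.9,  80.4]), array([23.7, 14.9]), -88.6) 0.0883
barN 2313 (array([540.5,  34.4]), array([54.1, 31.2]), -0.0) 0.0972
slab 2415 (array([589.8,  78.2]), array([169.5, 116.1]), -1.4)
held (array([550.4,  42.5]), array([73.4, 48.5]), -0.9) -0.01981721980797524 [0.51347306 0.01879298] [0.5873595  0.06725976]
```

jog_arm(increments=[[0,0,-1,-12,0,0,0],[0,0,0,-12,0,0,0],[0,0,0,-7,0,0,0],[0,0,0,-4,0,0,0],[0,0,0,-2,0,0,0],[0,0,0,-1,0,0,0],[0,0,0,0,0,0,0],[0,0,0,0,0,0,0],[0,0,0,0,0,0,0]])

```text
time_s: 15.62
position: [0.5401, 0.0208, 0.0781]
eef_rot: [3.141, -0.0, 1.553]
ft_force: [0.3, -0.0, -0.7]
width: 0.0136
finger_force: 30.0
```

jog_arm(increments=[[0,0,0,-0.5,0,0,0],[0,0,0,0,0,0,0],[20,0,0,0,0,0,0],[30,0,0,0,0,0,0],[40,0,0,0,0,0,0],[40,0,0,0,0,0,0],[40,0,0,0,0,0,0],[40,0,0,0,0,0,0]])

```text
time_s: 16.28
position: [0.5398, 0.0207, 0.0772]
eef_rot: [3.142, -0.0, 1.553]
ft_force: [-0.7, 0.3, -0.5]
width: 0.0397
finger_force: 0.0
```

jog_arm(increments=[[40,0,0,8,0,0,0],[40,0,0,15,0,0,0],[40,0,0,20,0,0,0],[40,0,0,25,0,0,0],[40,0,0,30,0,0,0],[40,0,-15,30,0,0,0],[50,12,-20,25,0,0,0],[50,12,-20,0,0,0,0],[50,12,-15,0,0,0,0],[50,12,-10,0,0,0,0]])

```text
time_s: 17.12
position: [0.5883, -0.062, 0.2316]
eef_rot: [3.14, 0.002, 1.55]
ft_force: [1.0, -0.4, -0.5]
width: 0.0501
finger_force: 0.0
```

jog_arm(increments=[[50,0,0,0,0,0,0],[50,0,0,0,0,0,0],[50,0,0,0,0,0,0]])

```text
time_s: 17.37
position: [0.5869, -0.0578, 0.2302]
eef_rot: [-3.141, -0.001, 1.555]
ft_force: [0.3, 0.6, -0.2]
width: 0.0503
finger_force: 0.0
```

```bash
python3 - <<'E'
from h import *
o,c,w=wrist(); st(o); look(w)
cv2.imwrite("pics/f.png",c["frame"][:,:,::-1])
E
```

```text
t 17.37 pos [586.9 -57.8 230.2] rpy [-1.799e+02 -1.000e-01  8.910e+01] w 50.3 F [ 0.3  0.6 -0.2]
handle 811 (array([589.4,  50.7]), array([34.1, 16. ]), -0.7) 0.1199
barc 531 (array([558.7,  98.2]), array([24.5, 14.5]), 0.2) 0.0887
bard 341 (array([ 6.175e+02, -3.000e-01]), array([23.8, 13.4]), -0.2) 0.0895
barF 494 (array([638.3,  80. ]), array([24.4, 14.3]), 89.8) 0.0889
barN 387 (array([539.6,  20.8]), array([22.4, 14.2]), 89.1) 0.0891
slab 1932 (array([590.2,  50.8]), array([170.4, 169.2]), 88.7)
```

View pics/f.png

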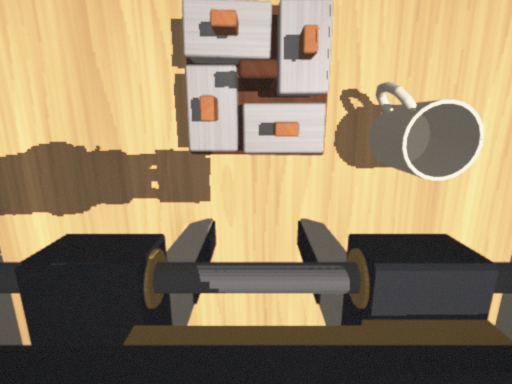

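The view shows the complete pinwheel of four tins round the handle: bars at (224,20), (311,40), (207,108) and (287,129), handle at (258,68). Measurement agrees to within about 3 mm. Now I turn 90° and go over the handle.

jog_arm(increments=[[40,0,5,0,0,0,7],[40,0,10,0,0,0,7],[40,0,12,0,0,0,7],[40,0,13,0,0,0,7],[40,0,13,0,0,0,7],[40,0,13,0,0,0,7],[40,0,13,0,0,0,7],[40,0,13,0,0,0,7],[40,0,10,0,0,0,7],[40,0,6,0,0,0,7]])

```text
time_s: 18.25
position: [0.5866, 0.0518, 0.2306]
eef_rot: [3.141, -0.001, 2.785]
ft_force: [-0.5, 0.1, -0.2]
width: 0.0398
finger_force: 0.0
```

jog_arm(increments=[[40,3,0,0,0,0,7],[40,0,0,0,0,0,7],[40,0,0,0,0,0,6],[40,0,0,0,0,0,0],[40,0,0,0,0,0,0],[40,0,0,0,0,0,0]])

```text
time_s: 18.75
position: [0.5904, 0.0492, 0.2303]
eef_rot: [-3.141, -0.0, 3.123]
ft_force: [-1.0, 0.2, 0.4]
width: 0.0401
finger_force: 0.0
```

```bash
python3 - <<'E'
from h import *
o,c,w=wrist(); st(o); look(w)
E
```

```text
t 18.75 pos [590.4  49.2 230.3] rpy [-180.    -0.   178.9] w 40.1 F [-1.   0.2  0.4]
handle 588 (array([589.3,  52. ]), array([33.8, 15.2]), -1.3) 0.1199
barc 351 (array([558.6,  99.4]), array([23.7, 14.3]), -1.2) 0.089
bard 280 (array([6.158e+02, 3.000e-01]), array([21.2, 14.2]), -0.1) 0.0886
barF 219 (array([638.1,  76.4]), array([15.2, 14.6]), 86.8) 0.0883
barN 333 (array([539.4,  21.7]), array([23.1, 12.8]), 88.5) 0.0895
slab 2158 (array([588.8,  52.5]), array([168.9, 167.3]), 89.2)
```

jog_arm(increments=[[40,-1,2,-15,0,0,0],[40,0,0,-22,0,0,0],[40,0,0,-22,0,0,0],[40,0,0,-20,0,0,0],[40,0,0,-16,0,0,0],[40,0,0,-14,0,0,0],[40,0,0,-10,0,0,0],[40,0,0,-9,0,0,0],[40,0,0,0,0,0,0],[40,0,0,0,0,0,0]])

```text
time_s: 19.63
position: [0.5899, 0.0509, 0.1022]
eef_rot: [-3.142, -0.0, 3.124]
ft_force: [0.5, -0.2, 0.9]
width: 0.0403
finger_force: 0.0
```

jog_arm(increments=[[30,0,0,0,0,0,0],[25,0,0,0,0,0,0],[20,0,0,0,0,0,0],[18,0,0,0,0,0,0],[10,0,0,0,0,0,0],[0,0,0,0,0,0,0],[0,0,0,0,0,0,0],[0,0,0,0,0,0,0],[0,0,0,0,0,0,0]])

```text
time_s: 20.38
position: [0.59, 0.0512, 0.1026]
eef_rot: [3.141, 0.001, 3.124]
ft_force: [-0.5, 1.6, 2.3]
width: 0.0157
finger_force: 30.0
```

jog_arm(increments=[[0,0,0,1,0,0,0],[0,0,0,2,0,0,0],[0,0,0,3,0,0,0],[0,0,0,4,0,0,0],[0,0,0,5,0,0,0],[0,0,0,5,0,0,0],[0,0,0,4,0,0,0],[0,0,0,3,0,0,0],[0,0,0,2,0,0,0],[0,0,0,1,0,0,0]])

```text
time_s: 21.22
position: [0.5899, 0.0507, 0.1326]
eef_rot: [-3.142, 0.001, 3.124]
ft_force: [0.1, -0.4, -7.7]
width: 0.016
finger_force: 30.0
```

```bash
cat > b.py <<'E'
from h import *
o=env.get_obs(); st(o); print(o["finger_force"],o["moment"].round(2))
for n in("scene","top"):
    c=cams.read_camera(n); w=cloud(c)
    p=near(w,(.59,.05),.13,.09,.35); h=p[:,2]
    dz=o["position"][2]-.1025
    for nm,xy in(("c",(.559,.099)),("d",(.617,0)),("F",(.638,.08)),("N",(.54,.021))):
        q=near(w,xy,.025,.083+dz,.096+dz); l=near(w,xy,.045,.051+dz,.063+dz)
        if len(q)>5: print(n,nm,len(q),rect(q),(q[:,2].mean()-dz).round(4), (l[:,2].mean()-dz).round(4) if len(l) else None)
cv2.imwrite("pics/g%d.png"%int(o["time_s"]*10),cams.read_camera("scene")["frame"][120:330,150:350,::-1].repeat(3,0).repeat(3,1)[:600])
E
python3 b.py
```

```text
t 21.22 pos [589.9  50.7 132.6] rpy [-180.    0.  179.] w 16.0 F [ 0.1 -0.4 -7.7]
29.986252784729004 [ 0.07 -0.18  0.01]
scene c 56 (array([560. ,  98.7]), array([23. , 13.9]), -6.6) 0.0889 0.0576
scene d 58 (array([619.9,  -1.3]), array([25.3, 16.3]), 2.6) 0.0888 0.0576
scene F 57 (array([640.3,  79.3]), array([23.4, 14.9]), -86.4) 0.0889 0.0574
top c 45 (array([558.7,  99.5]), array([21. , 10.5]), 0.1) 0.0891 0.0569
top N 44 (array([539.3,  22.2]), array([20.5, 13. ]), 89.6) 0.0889 0.0572
```

The board is level with all the tins in place, so I lift the rest of the way gently.

jog_arm(increments=[[0,0,0,1,0,0,0],[0,0,0,2,0,0,0],[0,0,0,3,0,0,0],[0,0,0,4,0,0,0],[0,0,0,5,0,0,0],[0,0,0,5,0,0,0],[0,0,0,5,0,0,0],[0,0,0,5,0,0,0],[0,0,0,5,0,0,0],[0,0,0,5,0,0,0]])

```text
time_s: 22.2
position: [0.5898, 0.0507, 0.1728]
eef_rot: [-3.141, 0.0, 3.124]
ft_force: [-0.2, 0.5, -8.2]
width: 0.0157
finger_force: 30.0
```

jog_arm(increments=[[0,0,0,5,0,0,0],[0,0,0,5,0,0,0],[0,0,0,5,0,0,0],[0,0,0,5,0,0,0],[0,0,0,4,0,0,0],[0,0,0,3,0,0,0],[0,0,0,2,0,0,0],[0,0,0,1,0,0,0],[0,0,0,0,0,0,0],[0,0,0,0,0,0,0]])

```text
time_s: 23.03
position: [0.5897, 0.0506, 0.2019]
eef_rot: [-3.141, -0.0, 3.124]
ft_force: [0.6, -0.5, -7.5]
width: 0.0158
finger_force: 30.0
```

jog_arm(increments=[[0,0,0,0,0,0,0],[0,0,0,0,0,0,0],[0,0,0,0,0,0,0],[0,0,0,0,0,0,0],[0,0,0,0,0,0,0],[0,0,0,0,0,0,0]])

```text
time_s: 23.53
position: [0.5898, 0.0507, 0.2021]
eef_rot: [-3.141, -0.0, 3.124]
ft_force: [0.6, 0.4, -8.1]
width: 0.0159
finger_force: 30.0
```

```bash
python3 b.py; mv pics/g2[2-9]*.png pics/h.png; ls pics
```

```text
t 23.53 pos [589.8  50.7 202.1] rpy [-180.   -0.  179.] w 15.9 F [ 0.6  0.4 -8.1]
29.986314475536346 [ 0.04 -0.15  0.05]
scene c 63 (array([560.8,  97.3]), array([23.1, 14.6]), -5.9) 0.0887 0.0576
scene d 61 (array([619.2,  -2.3]), array([23.9, 16.5]), -1.0) 0.0883 0.0576
scene F 63 (array([639.6,  80.7]), array([23.6, 14.8]), -89.2) 0.0888 0.0574
top c 60 (array([558.2,  99. ]), array([24. , 12.1]), 0.0) 0.0887 0.0571
top N 33 (array([536.8,  24. ]), array([21.3, 10.3]), 76.9) 0.0889 0.0572
a.png
b.png
c.png
d.png
e.png
f.png
g212.png
h.png
```

View pics/h.png

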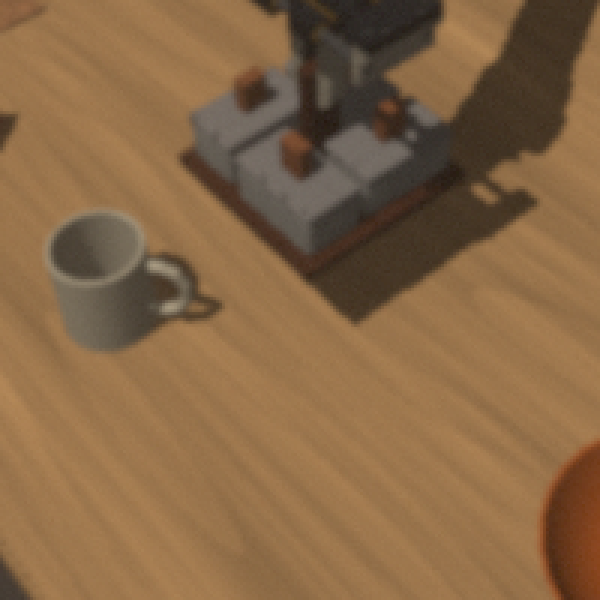

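The picture shows the board in the air and level, its near corner at (310,270), with tins at (250,90), (300,155) and (390,120). The fourth is hidden behind the handle and fingers. The mug at (100,280) has not moved. I hand in.

```bash
python3 -c "
from rig import env
print(env.hand_in())"
```

```text
the job is handed in; nothing more can be done
None
```

I placed both tins, lifted the loaded board 10 cm by its handle, and handed the job in while holding it level and still; no verdict came back.

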